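# Hook the rotor nut out from under the bench riser

## Robot

A 6-joint arm with a two-finger parallel gripper is mounted at the origin on a cart in front of the work surface, level with it; the furniture and walls round the work are solid. World frame = base frame: x ahead of the robot, y to its left, z up, the work surface at z = 0. Lengths are in m, angles in rad, forces in N, time in s.
With the tool pointing down it reaches from about 0.325 to 0.875 m from the base axis. Payload 4.4 kg.
Tool frame: the origin (TCP) lies at the very end of the fingers, on their centre line; the grasp point (between the pads) lies 19 mm behind it; z points along the fingers, y is the line along which they close (so a half turn about z gives the same grasp; the last joint's range is limited). The gripper opens to 85 mm and grips with 20 to 120 N. Pads are 22 mm wide; open, the fingers measure 114 mm over their backs; the gripper's body (76 mm by 85 mm) begins 54 mm behind the grasp point. The pads swing forward as they close: fully open they stand 13 mm farther back than shut.
Start: joints at [1.179, 0.207, 1.542, -0, 1.393, -0.15], TCP at [0.137, 0.558, 0.211] pointing down, gripper open.
Joint ranges: [-2.73, 2.73], [-0.86, 2.22], [0.23, 2.46], [-1.11, 4.25], [0.08, 2.63], [-2.82, 2.82]. Speed limits (rad/s): [2.79, 2.79, 3.14, 3.14, 3.14, 3.14].

## Interface

Orientations are given as a unit quaternion [w, x, y, z].
In Python, from plant import arm gives the robot as it stands.
- The arm moves only by the tool drive_tool, never from a script. Its argument "plan" is a list of rows, each an object of numbers: "rx", "ry", "rz": the turn, a rotation vector about the tool's x, y, z as a fraction of full scale; "x", "y", "z": the shift along the tool's x, y, z as a fraction of full scale; "fingers": the closure, from -1 (fully open) to 1 (shut), so that 0 is half open. A call has exactly 10 rows; each row is the pose to reach, as a shift and turn from the pose commanded when the call began, along the tool's axes at that moment; what a row does not reach only later rows make up. Full scale, the value 1, is 0.8 m for a shift and 45 degrees for a turn. A row lasts 1/12 s, in which the tool goes at most 41.7 mm and 7.16 degrees, less where a joint would pass 70% of its speed; a pose out of reach is approached as far as the arm can. A call with a number of a shift or a turn outside -1 to 1 is refused whole. A call with a gripper value outside its range is refused whole. The fingers move at their own pace and stop on an object; the grip force is fixed at half the most. Time passes only in rows, so rows that repeat a pose let the fingers close, or fill a call up. It gives the time, the measured TCP pose, the force, the opening and the grip force at its end, in the units of the state.
- arm.get_state(): the state, without advancing time (a new reading comes with each control period).
- arm.snapshot(name): name is "scene" or "side" or "wrist"; returns (picture, depth): 384x512x3 uint8, red, green, blue; 384x512 float32, m along the optical axis (not along the pixel's ray), 0 where there is no reading.
- arm.camera_params(name): a dict with "intrinsics" (3x3 intrinsics, pixels), "k1" (the pictures are not rectified: a ray, as slopes to the right and down, at radius r is drawn at 1 + k1 r^2 times it, then the intrinsics apply), "extrinsics" (4x4, takes a point from camera to world coordinates); the wrist camera has in their place "mount" (4x4, takes a point from camera to tool coordinates, whose origin is the TCP and whose axes are the flange's). Camera axes: x right, y down, z forward; pixel columns grow to the right and rows downward; lengths in m; the calibration is good to about 2 mm. A picture is of the moment at which its call begins: read the wrist's pose just before it. camera_params takes no time and is no camera call.
- arm.hand_in(): hands the job in; it is judged then, once.
Trained networks look in the newest picture that a camera, given by its name, has taken for a name from the list of things; names that differ only in an ending like _2 or _b are one class to them, and where a whole thing is asked for, a point or a joint stands for the part that bears it (a point fixed in the world has none). Each returns a list of dicts, best first, with "conf" (0 to 1); they miss things now and then, are a little off and sometimes report something else, mostly with a low value. They report only what shows in the picture. A call takes as long as a camera call.
- arm.find_in(camera, name): "bbox" ([left, top, width, height] in pixels, round what is visible of it).
- arm.pinpoint(camera, name): "centre" ([column, row] in pixels: a listed point, or the origin of a listed thing).
The state is a dict: "t": time; "joints": joint angles; "qd": joint speeds; "joint_efforts": joint torques, N m; "tcp_pos": TCP position; "orientation": TCP orientation; "wrist_force": force on the tool from outside, world axes, zero at the start; "wrist_torque": the same for the moment, N m; "grip_width": finger opening in m; "finger_force": force on a finger pad.
Only numpy, scipy, OpenCV 4.12 (cv2) and the standard library are available. Lean on these libraries where they do the work, as an engineer would, in place of code of your own. Each camera call takes 0.05 s, during which the arm holds its last target. There are 200 camera calls.

## Task

The knurled brass nut of the centrifuge rotor has fallen under the low clear shelf. Pick up the hook probe by its orange handle, reach under the shelf with it and drag the brass nut out onto the worktop in front of the shelf, so that no part of it is still under the shelf, without touching the nut with the gripper and without shifting the red bottle cap that also lies under there. Then leave the probe lying flat on the worktop and let go of it.

Things in the scene. Friction and masses are not known exactly. Their poses are not given: they have to be found in the camera images.
- riser: Clear acrylic shelf fixed on the worktop, 160 deep (x) x 332 wide (y) x 46 mm high; origin on the worktop under its centre, x away from the robot, yaw within 0.12 rad. 40 mm free height under the board. Front edge (thin blue strip) at x = -80 mm. Stands on side panels, 320 mm clear between them; front open. Small fixed boxes and bottle, up to 62 mm tall, on its top from x = +20 mm on.
- nut: Knurled brass ring nut, 26 mm across, 12 mm high, 13 mm bore, about 30 g, lying flat under the clear shelf, its centre 30 to 60 mm behind the front edge and 58 to 70 mm left or right of the shelf's middle; origin at the centre of its underside.
- cap: Red bottle screw cap, 28 mm across, 14 mm high, lying under the shelf on the other side from the nut, also 30 to 60 mm behind the front edge; must stay where it is. Origin at the centre of its underside.
- probe: Flat L-shaped hook probe, 120 g, lying in front of the shelf. Origin on its underside below the handle's middle; x along the bar to the hook, y to the foot's side, z up. Orange upright handle 60 (x) x 24 mm (y; grip across it from above), z 4 to 49. Steel bar 16 mm wide (y -8 to 8), z 0 to 5, x -30 to 158. Foot across its end: x 150 to 158, y -8 to 40, z 0 to 16 mm.
- probe_foot (a point): Point on the inner face of the probe's foot (the face towards the handle), midway along its free length: at x = 150, y = 23, z = 8 mm in the probe's frame. This is where the nut should bear when it is dragged.

How it is judged:
By the outcome, as a careful person would: the job done as asked, in the order asked, and still so for the second after the job is handed in, with the robot touching nothing.
It also fails if it takes over 42 s, if anything falls off the work surface, if the arm or the gripper's body presses on something with over 40 N, if the wrist force passes 120 N, or if a joint passes its speed limit or range.

## Working session

There is one attempt and no reset: what is moved stays moved. The work goes in short steps, Python scripts to look and compute and a tool call to move; the robot and the scene stay as the last step left them, time stands still between calls to the robot, and variables do not carry over. Pictures are saved under pics/ and viewed, at most 10 in all, crops included, and the job is handed in when it is done.

Besides the shell and the picture viewer there is one more tool, called in YAML: its name, and indented under it one key for each argument. drive_tool: Moves the arm, as the interface text tells. Shift numbers are shares of 0.8 m and turn numbers shares of 45 degrees, none past 1 either way. Its arguments: {"type":"object","properties":{"plan":{"type":"array"}},"required":["plan"]}

```bash
mkdir -p pics
cat > h.py <<'E'
import numpy as np,cv2
from plant import arm
from scipy.spatial.transform import Rotation as R
def T_tool(s):
    q=s['orientation'];T=np.eye(4);T[:3,:3]=R.from_quat([q[1],q[2],q[3],q[0]]).as_matrix();T[:3,3]=s['tcp_pos'];return T
def ext(cam,p,s): return p['extrinsics'] if 'extrinsics' in p else T_tool(s)@np.array(p['mount'])
def ray(cam,uv,s=None):
    p=arm.camera_params(cam);K=np.array(p['intrinsics']);k1=p['k1']
    d=cv2.undistortPoints(np.array([[uv]],float),K,np.array([k1,0,0,0,0.]))[0,0]
    E=np.array(ext(cam,p,s));return E[:3,3],E[:3,:3]@np.array([d[0],d[1],1])
def at_z(cam,uv,z,s=None):
    o,d=ray(cam,uv,s);return o+d*(z-o[2])/d[2]
def proj(cam,P,s=None):
    p=arm.camera_params(cam);E=np.linalg.inv(np.array(ext(cam,p,s)))
    q=(E[:3,:3]@np.atleast_2d(P).T).T+E[:3,3]
    return cv2.projectPoints(q,np.zeros(3),np.zeros(3),np.array(p['intrinsics']),np.array([p['k1'],0,0,0,0.]))[0][:,0]
def save(im,n): cv2.imwrite('pics/'+n,im[:,:,::-1])
E
python3 - <<'E'
from h import *
s=arm.get_state();print(s['t'],s['tcp_pos'],s['orientation'])
ims=[]
for c in ['scene','side']:
    im,d=arm.snapshot(c);ims.append(im)
    for n in ['riser','nut','cap','probe','probe_foot']:
        for r in arm.pinpoint(c,n)[:2]: print(c,n,r['conf'],np.round(r['centre'],1),np.round(at_z(c,r['centre'],0.008 if n=='probe_foot' else 0),4))
        if n in('probe','nut'): print(arm.find_in(c,n)[:1])
save(ims[0],'a.png');save(ims[1],'b.png')
E
```

```text
0.0 [0.13680831 0.55764475 0.209498  ] [-3.29390566e-04  1.20116629e-01  9.92759094e-01 -1.12609619e-03]
scene riser 0.59 [227.4 176. ] [ 0.7015 -0.1198  0.    ]
scene nut 0.57 [261.8 175.5] [ 0.6508 -0.1762  0.    ]
[]
scene cap 0.58 [210.4 195.5] [ 0.6669 -0.0428  0.    ]
scene probe 0.67 [230.4 177.8] [ 0.6913 -0.1195  0.    ]
scene probe 0.66 [338.6 215.7] [ 0.4421 -0.176   0.    ]
[{'bbox': [265.4, 191.9, 97.3, 46.2], 'conf': 0.9}]
scene probe_foot 0.95 [274.4 233.6] [ 0.4822 -0.0387  0.008 ]
side riser 0.67 [208.  226.3] [ 0.6944 -0.107   0.    ]
[]
side probe 0.58 [245.9 130.3] [ 0.4445 -0.1943  0.    ]
[{'bbox': [238.9, 111.2, 55.2, 70.4], 'conf': 0.68}]
side probe_foot 0.63 [286.8 175.8] [ 0.494  -0.0408  0.008 ]
```

View pics/a.png

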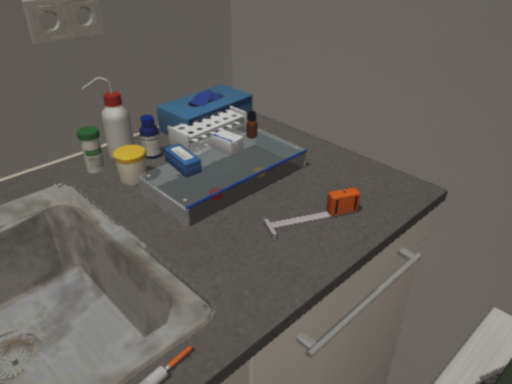

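View pics/b.png

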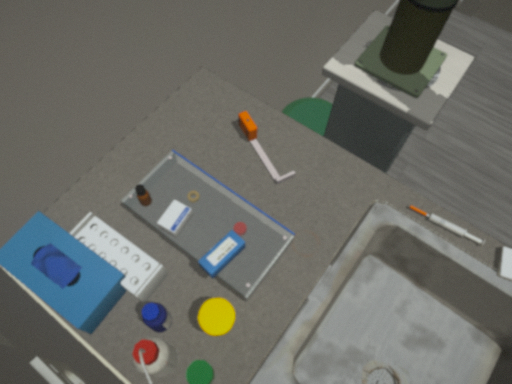

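Both views agree. In the side view the nut is at (194,197), the cap at (240,229), the blue strip runs (173,154)–(293,236), the handle is at (248,125) and the foot at (278,180)–(294,172). The probe points to +y with its foot towards the robot, and the nut is on the right. Next I'll turn these into positions.

Run:
```python
from h import *
f=lambda c,uv,z:np.round(at_z(c,uv,z)[:2],4)
for n,uv,z in [('nut',(194,197),.012),('cap',(240,229),.014),('edgeR',(173,154),.045),('edgeL',(293,236),.045),('handle top',(246,119),.049),('barend',(278,180),.005),('tip',(294,172),.016)]: print('side',n,f('side',uv,z))
for n,uv,z in [('nut',(262,172),.012),('cap',(216,194),.014),('edgeR',(307,155),.045),('edgeL',(186,206),.045),('barend',(268,225),.005),('tip',(275,235),.016)]: print('scene',n,f('scene',uv,z))
for c in ['scene','side']:
    im=cv2.imread('pics/'+('a' if c=='scene' else 'b')+'.png');h=cv2.cvtColor(im,cv2.COLOR_BGR2HSV)
    m=cv2.inRange(h,(3,170,120),(16,255,255));n,l,st,ce=cv2.connectedComponentsWithStats(m)
    for i in range(1,n):
        if st[i,4]>30: print(c,st[i],ce[i],f(c,ce[i],.03))
```

```text
side nut [ 0.6627 -0.1715]
side cap [ 0.6625 -0.045 ]
side edgeR [ 0.6199 -0.2643]
side edgeL [0.6205 0.0568]
side handle top [ 0.4473 -0.1919]
side barend [ 0.5134 -0.0512]
side tip [ 0.4802 -0.0314]
scene nut [ 0.647  -0.1727]
scene cap [ 0.6465 -0.0413]
scene edgeR [ 0.5916 -0.2549]
scene edgeL [0.6163 0.0534]
scene barend [ 0.5106 -0.0516]
scene tip [ 0.4719 -0.029 ]
scene [328 188  32  24 425] [343.91294118 197.47529412] [ 0.4484 -0.1958]
scene [169 346  22  21 117] [179.58119658 356.08547009] [0.376  0.2453]
side [239 111  18  27 230] [248.10434783 122.97826087] [ 0.4419 -0.1897]
side [410 206  16   9  46] [417.76086957 210.17391304] [0.4063 0.2351]
side [144 353  11  11  41] [149.07317073 357.75609756] [ 0.9607 -0.0199]
```

```bash
cat >> h.py <<'E'
def go(P,az,frm=None):
    """plan numbers for TCP to P (world), tool down, tool y azimuth az deg; frm=(P,az) commanded start, else measured"""
    def Rt(a): a=np.radians(a);y=np.array([np.cos(a),np.sin(a),0]);z=np.array([0,0,-1.]);return np.c_[np.cross(y,z),y,z]
    if frm: p0,R0=np.array(frm[0]),Rt(frm[1])
    else: T=T_tool(arm.get_state());p0,R0=T[:3,3],T[:3,:3]
    print('go',P,az,'xyz',np.round(R0.T@(np.array(P)-p0)/.8,4),'r',np.round(R.from_matrix(R0.T@Rt(az)).as_rotvec()/(np.pi/4),4))
E
python3 - <<'E'
from h import *
print(arm.camera_params('wrist')['mount'])
go([.44,.2,.24],32);go([.42,-.19,.24],-12,([.44,.2,.24],32))
E
```

```text
[[-4.22536534e-05 -9.65534419e-01 -2.60275401e-01  6.50150627e-02]
 [ 9.99999998e-01 -5.21937066e-05  3.12790482e-05  1.46293827e-04]
 [-4.37857356e-05 -2.60275399e-01  9.65534419e-01 -1.63270011e-01]
 [ 0.00000000e+00  0.00000000e+00  0.00000000e+00  1.00000000e+00]]
go [0.44, 0.2, 0.24] 32 xyz [-0.4745 -0.3448 -0.0366] r [ 1.000e-04 -0.000e+00  9.823e-01]
go [0.42, -0.19, 0.24] -12 xyz [-0.4002 -0.2795  0.    ] r [0.     0.     0.9778]
```

drive_tool:
  plan:
    - {"x":-0.05,"y":-0.035,"z":-0.01,"rz":0.1,"fingers":-1}
    - {"x":-0.1,"y":-0.07,"z":-0.02,"rz":0.2,"fingers":-1}
    - {"x":-0.142,"y":-0.103,"z":-0.03,"rz":0.29,"fingers":-1}
    - {"x":-0.19,"y":-0.138,"z":-0.037,"rz":0.39,"fingers":-1}
    - {"x":-0.237,"y":-0.172,"z":-0.037,"rz":0.49,"fingers":-1}
    - {"x":-0.285,"y":-0.207,"z":-0.037,"rz":0.59,"fingers":-1}
    - {"x":-0.332,"y":-0.241,"z":-0.037,"rz":0.69,"fingers":-1}
    - {"x":-0.38,"y":-0.276,"z":-0.037,"rz":0.79,"fingers":-1}
    - {"x":-0.427,"y":-0.31,"z":-0.037,"rz":0.88,"fingers":-1}
    - {"x":-0.4745,"y":-0.345,"z":-0.037,"rz":0.982,"fingers":-1}

```text
schema error: expected keys rx, ry, rz, x, y, z, fingers
```

drive_tool:
  plan:
    - {"x":-0.04,"y":-0.028,"rz":0.098,"z":0,"fingers":-1}
    - {"x":-0.08,"y":-0.056,"rz":0.196,"z":0,"fingers":-1}
    - {"x":-0.12,"y":-0.084,"rz":0.293,"z":0,"fingers":-1}
    - {"x":-0.16,"y":-0.112,"rz":0.39,"z":0,"fingers":-1}
    - {"x":-0.2,"y":-0.14,"rz":0.49,"z":0,"fingers":-1}
    - {"x":-0.24,"y":-0.168,"rz":0.587,"z":0,"fingers":-1}
    - {"x":-0.28,"y":-0.196,"rz":0.685,"z":0,"fingers":-1}
    - {"x":-0.32,"y":-0.224,"rz":0.782,"z":0,"fingers":-1}
    - {"x":-0.36,"y":-0.252,"rz":0.88,"z":0,"fingers":-1}
    - {"x":-0.4,"y":-0.28,"rz":0.978,"z":0,"fingers":-1}

```text
schema error: expected keys rx, ry, rz, x, y, z, fingers
```

Run:
```python
from h import *
s=arm.get_state();print(s['t'],s['tcp_pos'],s['joints'],np.abs(s['qd']).max())
s=arm.get_state();im,d=arm.snapshot('wrist');save(im,'c.png')
for n in ['nut','cap','probe','probe_foot']:
    for r in arm.pinpoint('wrist',n)[:2]: print(n,r['conf'],np.round(r['centre'],1),np.round(at_z('wrist',r['centre'],.008 if n=='probe_foot' else 0,s),4))
```

```text
0.8 [0.13715368 0.55842789 0.21072599] [ 1.17948923e+00  2.06553697e-01  1.54146213e+00 -1.10814828e-05
  1.39349930e+00 -1.50480531e-01] 0.0011583710264358059
```

View pics/c.png

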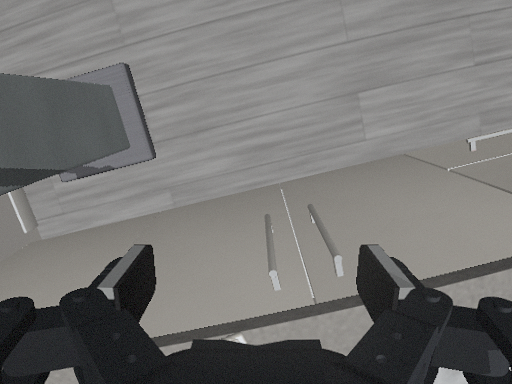

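Both moves were refused because every row must carry all keys. That wrist picture therefore only shows the floor and drawers at the start pose. I'll repeat the moves with full rows.

drive_tool:
  plan:
    - {"x":-0.05,"y":-0.035,"z":-0.01,"rx":0,"ry":0,"rz":0.1,"fingers":-1}
    - {"x":-0.1,"y":-0.07,"z":-0.02,"rx":0,"ry":0,"rz":0.2,"fingers":-1}
    - {"x":-0.142,"y":-0.103,"z":-0.03,"rx":0,"ry":0,"rz":0.29,"fingers":-1}
    - {"x":-0.19,"y":-0.138,"z":-0.037,"rx":0,"ry":0,"rz":0.39,"fingers":-1}
    - {"x":-0.237,"y":-0.172,"z":-0.037,"rx":0,"ry":0,"rz":0.49,"fingers":-1}
    - {"x":-0.285,"y":-0.207,"z":-0.037,"rx":0,"ry":0,"rz":0.59,"fingers":-1}
    - {"x":-0.332,"y":-0.241,"z":-0.037,"rx":0,"ry":0,"rz":0.69,"fingers":-1}
    - {"x":-0.38,"y":-0.276,"z":-0.037,"rx":0,"ry":0,"rz":0.79,"fingers":-1}
    - {"x":-0.427,"y":-0.31,"z":-0.037,"rx":0,"ry":0,"rz":0.88,"fingers":-1}
    - {"x":-0.4745,"y":-0.345,"z":-0.037,"rx":0,"ry":0,"rz":0.982,"fingers":-1}

```text
t: 1.88
tcp_pos: [0.4057, 0.2402, 0.2407]
orientation: [0.0, 0.486, 0.874, 0.0]
wrist_force: [0.8, 1.5, -0.4]
grip_width: 0.0853
finger_force: 0.0
```

Run:
```python
from h import *
s=arm.get_state();print(s['t'],s['tcp_pos'],s['joints'],np.abs(s['qd']).max())
go([.42,-.19,.24],-12)
```

```text
1.8833 [0.40570836 0.24015212 0.24066916] [ 3.50502423e-01 -4.27541837e-02  1.74757669e+00  1.28855750e-04
  1.43556930e+00 -2.04580116e-01] 1.0321120277459812
go [0.42, -0.19, 0.24] -12 xyz [-0.4664 -0.2682  0.0006] r [ 1.500e-03 -4.000e-04  9.734e-01]
```

drive_tool:
  plan:
    - {"x":-0.043,"y":-0.027,"z":0,"rx":0,"ry":0,"rz":0.12,"fingers":-1}
    - {"x":-0.086,"y":-0.054,"z":0,"rx":0,"ry":0,"rz":0.24,"fingers":-1}
    - {"x":-0.129,"y":-0.081,"z":0,"rx":0,"ry":0,"rz":0.36,"fingers":-1}
    - {"x":-0.172,"y":-0.107,"z":0,"rx":0,"ry":0,"rz":0.48,"fingers":-1}
    - {"x":-0.215,"y":-0.134,"z":0,"rx":0,"ry":0,"rz":0.6,"fingers":-1}
    - {"x":-0.258,"y":-0.161,"z":0,"rx":0,"ry":0,"rz":0.72,"fingers":-1}
    - {"x":-0.301,"y":-0.188,"z":0,"rx":0,"ry":0,"rz":0.84,"fingers":-1}
    - {"x":-0.344,"y":-0.215,"z":0,"rx":0,"ry":0,"rz":0.97,"fingers":-1}
    - {"x":-0.387,"y":-0.242,"z":0,"rx":0,"ry":0,"rz":0.97,"fingers":-1}
    - {"x":-0.43,"y":-0.268,"z":0,"rx":0,"ry":0,"rz":0.97,"fingers":-1}

```text
t: 2.72
tcp_pos: [0.4048, -0.1656, 0.2406]
orientation: [0.001, 0.775, 0.632, 0.0]
wrist_force: [1.2, 1.1, 0.3]
grip_width: 0.0854
finger_force: 0.0
```

Run:
```python
from h import *
arm.snapshot('side')
s=arm.get_state();print(s['t'],s['tcp_pos'],s['joints'],np.abs(s['qd']).max())
im,d=arm.snapshot('wrist');save(im,'d.png')
for n in ['nut','cap','probe','probe_foot']:
    for r in arm.pinpoint('wrist',n)[:2]: print(n,r['conf'],np.round(r['centre'],1),np.round(at_z('wrist',r['centre'],.008 if n=='probe_foot' else 0,s),4))
np.save('s_d.npy',s,allow_pickle=True)
```

```text
2.7667 [ 0.40497979 -0.17303438  0.24090563] [-0.59613504 -0.11670004  1.81550809 -0.00603312  1.43757472 -0.38566686] 0.1766373255081671
probe 0.56 [294.  165.7] [ 0.4497 -0.1916  0.    ]
probe_foot 0.65 [308.   26.4] [ 0.4922 -0.0422  0.008 ]
```

View pics/d.png

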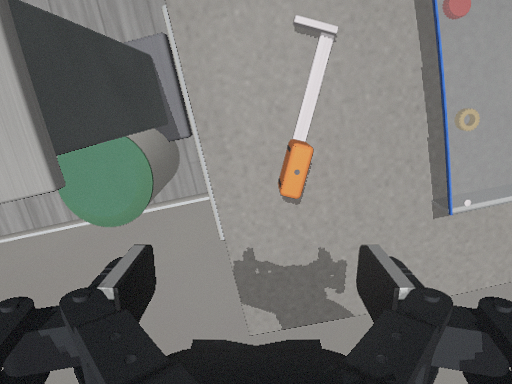

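The wrist view shows the handle's top at about (297,168), the foot at (295,19)–(337,31), the nut at (469,120), the cap at (457,5), and the blue strip running from (433,0) to (450,212).

Run:
```python
from h import *
s=np.load('s_d.npy',allow_pickle=True).item()
f=lambda uv,z:np.round(at_z('wrist',uv,z,s)[:2],4)
for n,uv,z in [('nut',(469,120),.012),('edge top',(437,50),.045),('edge bot',(450,210),.045),('handle hole',(297,171),.049),('foot corner bar',(337,28),.016),('foottip',(295,18),.016),('barend',(326,45),.005),('barstart',(302,138),.005)]: print(n,f(uv,z))
im=cv2.imread('pics/d.png');h=cv2.cvtColor(im,cv2.COLOR_BGR2HSV)
m=cv2.inRange(h,(3,150,150),(18,255,255));n,l,st,ce=cv2.connectedComponentsWithStats(m)
i=1+np.argmax(st[1:,4]);print(st[i],ce[i],f(ce[i],.045))
P=f((302,138),.005);Q=f((326,45),.005);print('yaw',np.degrees(np.arctan2(*(Q-P)[::-1])))
a=np.radians(66);o=np.array([.446,-.19])
for yaw in (62,66,70):
    a=np.radians(yaw);print(yaw,[np.round(proj('wrist',[*(o+[x*np.cos(a)-y*np.sin(a),x*np.sin(a)+y*np.cos(a)]),z],s)[0]) for x,y,z in [(0,0,.049),(158,-8,.016),(158,40,.016)] for x,y in [(x/1e3,y/1e3)]])
print('minarea',cv2.minAreaRect(np.argwhere(l==i)[:,::-1].astype(np.float32)))
```

```text
nut [ 0.6607 -0.1777]
edge top [ 0.6116 -0.0945]
edge bot [ 0.6125 -0.2693]
handle hole [ 0.448  -0.1877]
foot corner bar [ 0.5209 -0.0511]
foottip [ 0.4788 -0.0325]
barend [ 0.5088 -0.0647]
barstart [ 0.4644 -0.1603]
[ 280  141   33   57 1080] [295.93240741 170.44907407] [ 0.4473 -0.1878]
yaw 65.08818807214763
62 [array([296., 173.]), array([343.,  30.]), array([301.,  16.])]
66 [array([296., 173.]), array([334.,  27.]), array([290.,  16.])]
70 [array([296., 173.]), array([324.,  24.]), array([279.,  17.])]
minarea ((296.19921875, 169.75311279296875), (21.901325225830078, 55.59071350097656), 14.931418418884277)
```

Run:
```python
from h import *
s=arm.get_state();print(s['tcp_pos'])
go([.448,-.188,.24],-25);go([.448,-.188,.012],-25)
```

```text
[ 0.40512336 -0.16252108  0.24009272]
go [0.448, -0.188, 0.24] -25 xyz [-0.0204  0.0589  0.0001] r [-0.0006 -0.0009  0.2979]
go [0.448, -0.188, 0.012] -25 xyz [-0.0206  0.059   0.2851] r [-0.0006 -0.0009  0.2979]
```

drive_tool:
  plan:
    - {"x":-0.007,"y":0.02,"z":0.03,"rx":0,"ry":0,"rz":0.1,"fingers":-1}
    - {"x":-0.014,"y":0.04,"z":0.06,"rx":0,"ry":0,"rz":0.2,"fingers":-1}
    - {"x":-0.02,"y":0.059,"z":0.09,"rx":0,"ry":0,"rz":0.298,"fingers":-1}
    - {"x":-0.02,"y":0.059,"z":0.12,"rx":0,"ry":0,"rz":0.298,"fingers":-1}
    - {"x":-0.02,"y":0.059,"z":0.15,"rx":0,"ry":0,"rz":0.298,"fingers":-1}
    - {"x":-0.02,"y":0.059,"z":0.16,"rx":0,"ry":0,"rz":0.298,"fingers":-1}
    - {"x":-0.02,"y":0.059,"z":0.16,"rx":0,"ry":0,"rz":0.298,"fingers":-1}
    - {"x":-0.02,"y":0.059,"z":0.16,"rx":0,"ry":0,"rz":0.298,"fingers":-1}
    - {"x":-0.02,"y":0.059,"z":0.16,"rx":0,"ry":0,"rz":0.298,"fingers":-1}
    - {"x":-0.02,"y":0.059,"z":0.16,"rx":0,"ry":0,"rz":0.298,"fingers":-1}

```text
t: 3.85
tcp_pos: [0.4497, -0.1892, 0.1143]
orientation: [0.002, 0.843, 0.537, 0.001]
wrist_force: [-0.1, 0.3, -0.8]
grip_width: 0.0857
finger_force: 0.0
```

Run:
```python
from h import *
s=arm.get_state();print(s['t'],s['tcp_pos'])
im,d=arm.snapshot('wrist');save(im,'e.png')
h=cv2.cvtColor(im,cv2.COLOR_RGB2HSV)
m=cv2.inRange(h,(3,150,120),(18,255,255));n,l,st,ce=cv2.connectedComponentsWithStats(m)
i=1+np.argmax(st[1:,4]);print(st[i],ce[i],at_z('wrist',ce[i],.045,s))
print('minarea',cv2.minAreaRect(np.argwhere(l==i)[:,::-1].astype(np.float32)))
go([.448,-.188,.012],-25)
```

```text
3.85 [ 0.44967177 -0.18919422  0.11428824]
[ 235  151   33   88 2689] [250.98735589 194.59724805] [ 0.44878685 -0.18527886  0.045     ]
minarea ((251.0, 194.5), (87.0, 32.0), 90.0)
go [0.448, -0.188, 0.012] -25 xyz [ 0.0007 -0.0028  0.1276] r [ 0.0047  0.0006 -0.0006]
```

View pics/e.png

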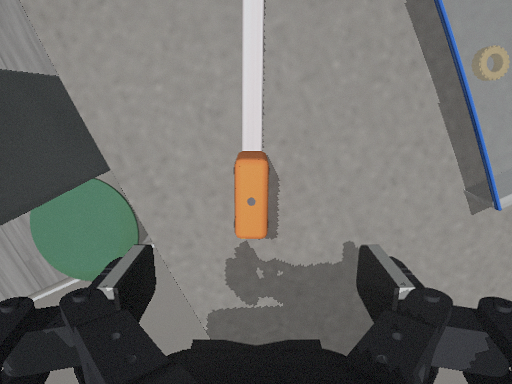

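The handle is straight in the picture at (251,195), aligned with the gripper, and the nut shows at (494,62). I'll descend and grip.

drive_tool:
  plan:
    - {"x":0,"y":-0.003,"z":0.03,"rx":0.004,"ry":0,"rz":0,"fingers":-1}
    - {"x":0,"y":-0.003,"z":0.06,"rx":0.004,"ry":0,"rz":0,"fingers":-1}
    - {"x":0,"y":-0.003,"z":0.085,"rx":0.004,"ry":0,"rz":0,"fingers":-1}
    - {"x":0,"y":-0.003,"z":0.11,"rx":0.004,"ry":0,"rz":0,"fingers":-1}
    - {"x":0,"y":-0.003,"z":0.122,"rx":0.004,"ry":0,"rz":0,"fingers":-1}
    - {"x":0,"y":-0.003,"z":0.126,"rx":0.004,"ry":0,"rz":0,"fingers":-1}
    - {"x":0,"y":-0.003,"z":0.126,"rx":0.004,"ry":0,"rz":0,"fingers":0}
    - {"x":0,"y":-0.003,"z":0.126,"rx":0.004,"ry":0,"rz":0,"fingers":0.5}
    - {"x":0,"y":-0.003,"z":0.126,"rx":0.004,"ry":0,"rz":0,"fingers":1}
    - {"x":0,"y":-0.003,"z":0.126,"rx":0.004,"ry":0,"rz":0,"fingers":1}

```text
t: 4.73
tcp_pos: [0.4472, -0.1884, 0.0128]
orientation: [-0.0, 0.844, 0.537, -0.0]
wrist_force: [0.9, 0.7, -0.0]
grip_width: 0.0388
finger_force: 0.0
```

drive_tool:
  plan:
    - {"x":0,"y":0,"z":0,"rx":0,"ry":0,"rz":0,"fingers":1}
    - {"x":0,"y":0,"z":0,"rx":0,"ry":0,"rz":0,"fingers":1}
    - {"x":0,"y":0,"z":0,"rx":0,"ry":0,"rz":0,"fingers":1}
    - {"x":0,"y":0,"z":0,"rx":0,"ry":0,"rz":0,"fingers":1}
    - {"x":0,"y":0,"z":0,"rx":0,"ry":0,"rz":0,"fingers":1}
    - {"x":0,"y":0,"z":0,"rx":0,"ry":0,"rz":0,"fingers":1}
    - {"x":0,"y":0,"z":0,"rx":0,"ry":0,"rz":0,"fingers":1}
    - {"x":0,"y":0,"z":0,"rx":0,"ry":0,"rz":0,"fingers":1}
    - {"x":0,"y":0,"z":0,"rx":0,"ry":0,"rz":0,"fingers":1}
    - {"x":0,"y":0,"z":0,"rx":0,"ry":0,"rz":0,"fingers":1}

```text
t: 5.57
tcp_pos: [0.4472, -0.1884, 0.0126]
orientation: [-0.0, 0.844, 0.537, -0.0]
wrist_force: [0.5, 0.3, 5.8]
grip_width: 0.0225
finger_force: 59.7
```

Run:
```python
from h import *
c=([.447,-.188,.0126],-25)
go([.4,-.22,.045],-57,c);go([.39,-.24,.045],-90,([.4,-.22,.045],-57))
```

```text
go [0.4, -0.22, 0.045] -57 xyz [-0.0611 -0.0363 -0.0405] r [0.     0.     0.7111]
go [0.39, -0.24, 0.045] -90 xyz [-0.0241  0.0142  0.    ] r [0.     0.     0.7333]
```

drive_tool:
  plan:
    - {"x":0,"y":0,"z":-0.02,"rx":0,"ry":0,"rz":0,"fingers":1}
    - {"x":-0.012,"y":-0.008,"z":-0.04,"rx":0,"ry":0,"rz":0.07,"fingers":1}
    - {"x":-0.024,"y":-0.015,"z":-0.04,"rx":0,"ry":0,"rz":0.16,"fingers":1}
    - {"x":-0.036,"y":-0.022,"z":-0.04,"rx":0,"ry":0,"rz":0.25,"fingers":1}
    - {"x":-0.048,"y":-0.029,"z":-0.04,"rx":0,"ry":0,"rz":0.34,"fingers":1}
    - {"x":-0.061,"y":-0.036,"z":-0.04,"rx":0,"ry":0,"rz":0.43,"fingers":1}
    - {"x":-0.061,"y":-0.036,"z":-0.04,"rx":0,"ry":0,"rz":0.52,"fingers":1}
    - {"x":-0.061,"y":-0.036,"z":-0.04,"rx":0,"ry":0,"rz":0.61,"fingers":1}
    - {"x":-0.061,"y":-0.036,"z":-0.04,"rx":0,"ry":0,"rz":0.711,"fingers":1}
    - {"x":-0.061,"y":-0.036,"z":-0.04,"rx":0,"ry":0,"rz":0.711,"fingers":1}

```text
t: 6.4
tcp_pos: [0.3988, -0.2194, 0.0431]
orientation: [-0.001, 0.959, 0.283, -0.001]
wrist_force: [0.5, -0.0, -1.7]
grip_width: 0.0223
finger_force: 58.9
```

drive_tool:
  plan:
    - {"x":-0.003,"y":0.002,"z":0,"rx":0,"ry":0,"rz":0.09,"fingers":1}
    - {"x":-0.006,"y":0.004,"z":0,"rx":0,"ry":0,"rz":0.18,"fingers":1}
    - {"x":-0.009,"y":0.006,"z":0,"rx":0,"ry":0,"rz":0.27,"fingers":1}
    - {"x":-0.012,"y":0.008,"z":0,"rx":0,"ry":0,"rz":0.36,"fingers":1}
    - {"x":-0.015,"y":0.01,"z":0,"rx":0,"ry":0,"rz":0.45,"fingers":1}
    - {"x":-0.018,"y":0.012,"z":0,"rx":0,"ry":0,"rz":0.54,"fingers":1}
    - {"x":-0.021,"y":0.013,"z":0,"rx":0,"ry":0,"rz":0.63,"fingers":1}
    - {"x":-0.024,"y":0.014,"z":0,"rx":0,"ry":0,"rz":0.733,"fingers":1}
    - {"x":-0.024,"y":0.014,"z":0,"rx":0,"ry":0,"rz":0.733,"fingers":1}
    - {"x":-0.024,"y":0.014,"z":0,"rx":0,"ry":0,"rz":0.733,"fingers":1}

```text
t: 7.23
tcp_pos: [0.3891, -0.2393, 0.0433]
orientation: [-0.001, 1.0, 0.001, -0.002]
wrist_force: [-0.6, 0.0, -1.8]
grip_width: 0.0224
finger_force: 58.9
```

Run:
```python
from h import *
arm.snapshot('side')
s=arm.get_state();print(s['t'],s['tcp_pos'],s['joints'],s['grip_width'])
im,d=arm.snapshot('wrist');save(im,'f.png');np.save('s_f.npy',s,allow_pickle=True)
for n in ['nut','cap','probe','probe_foot']:
    for r in arm.pinpoint('wrist',n)[:2]: print(n,r['conf'],np.round(r['centre'],1),np.round(at_z('wrist',r['centre'],.04 if n=='probe_foot' else 0,s),4))
    for r in arm.find_in('wrist',n)[:1]: print(r)
```

```text
7.2833 [ 0.38923665 -0.2392804   0.04335275] [-7.40346949e-01  1.80261986e-01  1.96474441e+00 -1.01599307e-03
  1.00010733e+00  8.28572564e-01] 0.022541598237703697
probe 0.74 [256.9 227.5] [ 0.3777 -0.24    0.    ]
{'bbox': [228.3, 0.0, 59.2, 325.0], 'conf': 0.82}
{'bbox': [222.9, 0.0, 61.8, 325.9], 'conf': 0.8}
```

View pics/f.png

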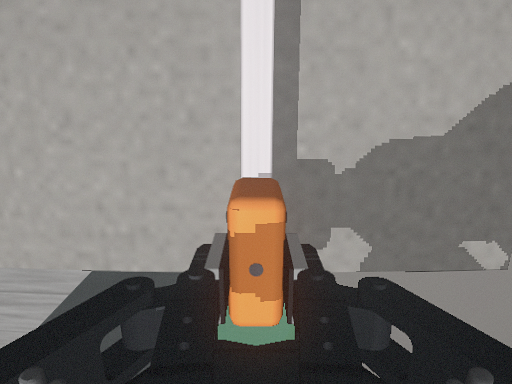

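Run:
```python
from h import *
s=np.load('s_f.npy',allow_pickle=True).item();print('handle',at_z('wrist',(256,269),.0797,s))
e={'tcp_pos':[.44967,-.18919,.11429],'orientation':np.array([.002,.843,.537,.001])/np.linalg.norm([.002,.843,.537,.001])}
for n,uv,z in [('nut',(494,62),.012),('edge',(440,0),.043),('corner',(498,209),.043)]: print(n,at_z('wrist',uv,z,e))
im,_=arm.snapshot('side');im2,_=arm.snapshot('scene')
a=cv2.resize(im[90:240,130:310],None,fx=2.8,fy=2.8);b=cv2.resize(im2[130:250,170:370],None,fx=2.8,fy=2.8)
w=max(a.shape[1],b.shape[1]);pad=lambda x:cv2.copyMakeBorder(x,0,0,0,w-x.shape[1],cv2.BORDER_CONSTANT)
o=np.vstack([pad(a),pad(b)]);print(o.shape);save(cv2.resize(o,None,fx=.78,fy=.78),'g.png')
for c in('scene','side'):
  for n in ['nut','cap','probe_foot']:
    for r in arm.pinpoint(c,n)[:1]: print(c,n,r['conf'],np.round(r['centre'],1),np.round(at_z(c,r['centre'],.04 if n=='probe_foot' else 0),4))
```

```text
handle [ 0.38952888 -0.23941295  0.0797    ]
nut [ 0.65992065 -0.17599913  0.012     ]
edge [ 0.61549918 -0.11847993  0.043     ]
corner [ 0.61276632 -0.27460599  0.043     ]
(756, 560, 3)
scene nut 0.69 [383.3 203.4] [ 0.4061 -0.2747  0.    ]
scene cap 0.52 [215.1 195.7] [ 0.6597 -0.0493  0.    ]
scene probe_foot 0.89 [318.  175.3] [ 0.5255 -0.2114  0.04  ]
side probe_foot 0.84 [213.4 143.5] [ 0.5417 -0.2131  0.04  ]
```

View pics/g.png

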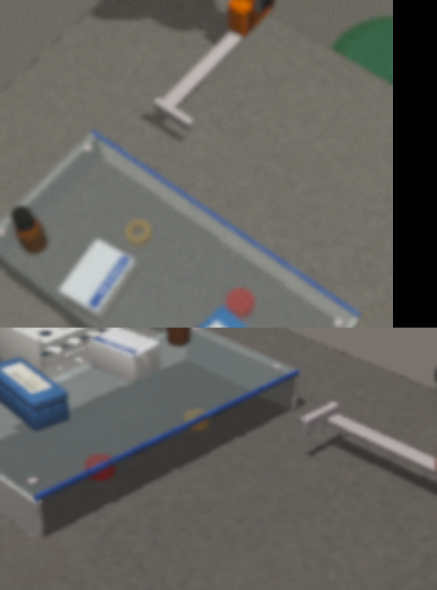

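Top crop (side view): the foot is at (160,103), ready in front of the shelf, with the nut at (138,231) and the cap at (240,302). The foot's line passes to the right of the nut. The wrist estimates for the nut agree at about (0.660,−0.176). I'll lower the probe and slide it in.

drive_tool:
  plan:
    - {"x":0,"y":0.001,"z":0.015,"rx":0,"ry":0,"rz":0,"fingers":1}
    - {"x":0.01,"y":0.001,"z":0.028,"rx":0,"ry":0,"rz":0,"fingers":1}
    - {"x":0.03,"y":0.001,"z":0.028,"rx":0,"ry":0,"rz":0,"fingers":1}
    - {"x":0.055,"y":0.001,"z":0.028,"rx":0,"ry":0,"rz":0,"fingers":1}
    - {"x":0.08,"y":0.001,"z":0.028,"rx":0,"ry":0,"rz":0,"fingers":1}
    - {"x":0.105,"y":0.001,"z":0.028,"rx":0,"ry":0,"rz":0,"fingers":1}
    - {"x":0.13,"y":0.001,"z":0.028,"rx":0,"ry":0,"rz":0,"fingers":1}
    - {"x":0.155,"y":0.001,"z":0.028,"rx":0,"ry":0,"rz":0,"fingers":1}
    - {"x":0.179,"y":0.001,"z":0.028,"rx":0,"ry":0,"rz":0,"fingers":1}
    - {"x":0.179,"y":0.001,"z":0.028,"rx":0,"ry":0,"rz":0,"fingers":1}

```text
t: 8.97
tcp_pos: [0.5365, -0.2411, 0.0214]
orientation: [0.0, 1.0, 0.0, 0.001]
wrist_force: [-0.2, -0.2, -0.2]
grip_width: 0.0228
finger_force: 59.0
```

Run:
```python
from h import *
arm.snapshot('scene')
s=arm.get_state();print(s['t'],s['tcp_pos'],s['wrist_force'])
im,d=arm.snapshot('wrist');im2,_=arm.snapshot('side');np.save('s_h.npy',s,allow_pickle=True)
save(np.vstack([cv2.resize(im[:270],None,fx=1,fy=1),cv2.resize(im2[100:250,130:315],(400,324))[:, :] if 0 else cv2.copyMakeBorder(cv2.resize(im2[100:240,130:315],None,fx=2.3,fy=2.3),0,0,0,512-int(round(185*2.3)),cv2.BORDER_CONSTANT)]),'h.png')
for n in ['nut','cap','probe_foot']:
    for r in arm.pinpoint('wrist',n)[:1]: print(n,r['conf'],np.round(r['centre'],1),np.round(at_z('wrist',r['centre'],.016 if n=='probe_foot' else 0,s),4))
```

```text
9.0167 [ 0.53431361 -0.24065838  0.02095027] [-0.14850896  0.26872909 -0.83701663]
cap 0.29 [257.9 228.7] [ 0.5305 -0.2419  0.    ]
```

View pics/h.png

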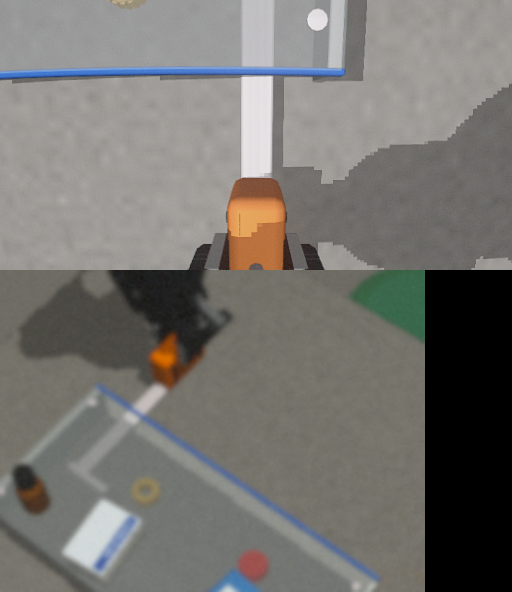

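The wrist crop shows the nut's front edge at (127,5). The side crop shows the foot at (75,467)–(105,489), behind and to the right of the nut at (145,490). I'll check this in numbers.

Run:
```python
from h import *
s=np.load('s_h.npy',allow_pickle=True).item()
print('nutfront',at_z('wrist',(127,7),.006,s),'edge',at_z('wrist',(127,72),.045,s),at_z('wrist',(340,72),.045,s))
q=np.array([(145,220),(105,219),(75,196)])/2.3+[130,100]
print('nut',at_z('side',q[0],.012),'foottip',at_z('side',q[1],.024),'corner',at_z('side',q[2],.024))
o=np.array(s['tcp_pos']);
pts=[(o[0]+x,o[1]+y,.024) for x,y in((.15,.04),(.158,.04),(.158,-.008))]
print((proj('side',pts)-[130,100])*2.3+[0,270])
go([.537,-.203,.0155],-90)
```

```text
nutfront [ 0.64723178 -0.17765442  0.006     ] edge [ 0.61284033 -0.18985772  0.045     ] [ 0.61258055 -0.27352928  0.045     ]
nut [ 0.6614371  -0.17536246  0.012     ] foottip [ 0.6870412  -0.20085974  0.024     ] corner [ 0.68586123 -0.23997965  0.024     ]
[[107.10044077 487.05032671]
 [101.39909458 493.12062752]
 [ 63.63314754 465.9214981 ]]
go [0.537, -0.203, 0.0155] -90 xyz [ 0.0072 -0.0464  0.0061] r [-0.0026  0.0053 -0.0013]
```

drive_tool:
  plan:
    - {"x":0.002,"y":-0.008,"z":0.002,"rx":0,"ry":0,"rz":0,"fingers":1}
    - {"x":0.002,"y":-0.016,"z":0.004,"rx":0,"ry":0,"rz":0,"fingers":1}
    - {"x":0.002,"y":-0.024,"z":0.006,"rx":0,"ry":0,"rz":0,"fingers":1}
    - {"x":0.002,"y":-0.032,"z":0.008,"rx":0,"ry":0,"rz":0,"fingers":1}
    - {"x":0.002,"y":-0.04,"z":0.009,"rx":0,"ry":0,"rz":0,"fingers":1}
    - {"x":0.002,"y":-0.046,"z":0.009,"rx":0,"ry":0,"rz":0,"fingers":1}
    - {"x":0.002,"y":-0.046,"z":0.009,"rx":0,"ry":0,"rz":0,"fingers":1}
    - {"x":0.002,"y":-0.046,"z":0.009,"rx":0,"ry":0,"rz":0,"fingers":1}
    - {"x":0.002,"y":-0.046,"z":0.009,"rx":0,"ry":0,"rz":0,"fingers":1}
    - {"x":0.002,"y":-0.046,"z":0.009,"rx":0,"ry":0,"rz":0,"fingers":1}

```text
t: 10.1
tcp_pos: [0.5343, -0.2039, 0.0137]
orientation: [-0.001, 1.0, -0.0, -0.001]
wrist_force: [-0.3, 0.7, -0.7]
grip_width: 0.0225
finger_force: 59.0
```

Run:
```python
from h import *
s=arm.get_state();print(s['t'],s['tcp_pos'],s['wrist_force'])
im2,_=arm.snapshot('side');im,_=arm.snapshot('wrist')
save(np.vstack([im[:150],cv2.copyMakeBorder(cv2.resize(im2[100:240,130:315],None,fx=2.3,fy=2.3),0,0,0,512-int(round(185*2.3)),cv2.BORDER_CONSTANT)]),'i.png')
```

```text
10.1 [ 0.53428813 -0.20392061  0.01372675] [-0.3283185   0.65382132 -0.6932516 ]
```

View pics/i.png

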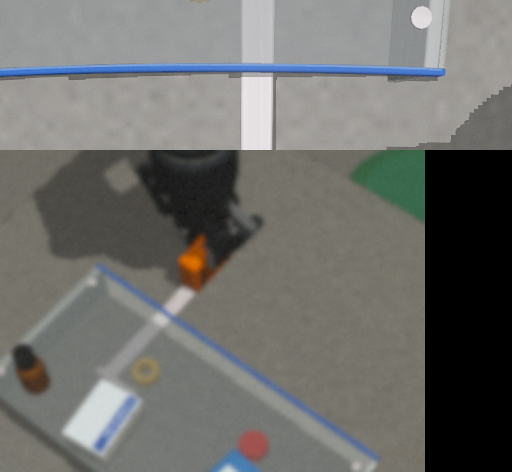

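The nut hasn't moved, still at (145,370) in the side crop. The bar runs just to its right and the foot is behind it. Next I'll pull it out slowly.

drive_tool:
  plan:
    - {"x":-0.008,"y":0,"z":0,"rx":0,"ry":0,"rz":0,"fingers":1}
    - {"x":-0.016,"y":0,"z":0,"rx":0,"ry":0,"rz":0,"fingers":1}
    - {"x":-0.024,"y":0,"z":0,"rx":0,"ry":0,"rz":0,"fingers":1}
    - {"x":-0.032,"y":0,"z":0,"rx":0,"ry":0,"rz":0,"fingers":1}
    - {"x":-0.04,"y":0,"z":0,"rx":0,"ry":0,"rz":0,"fingers":1}
    - {"x":-0.048,"y":0,"z":0,"rx":0,"ry":0,"rz":0,"fingers":1}
    - {"x":-0.056,"y":0,"z":0,"rx":0,"ry":0,"rz":0,"fingers":1}
    - {"x":-0.064,"y":0,"z":0,"rx":0,"ry":0,"rz":0,"fingers":1}
    - {"x":-0.07,"y":0,"z":0,"rx":0,"ry":0,"rz":0,"fingers":1}
    - {"x":-0.074,"y":0,"z":0,"rx":0,"ry":0,"rz":0,"fingers":1}

```text
t: 11.03
tcp_pos: [0.4741, -0.2035, 0.0137]
orientation: [-0.001, 1.0, -0.0, -0.002]
wrist_force: [0.4, 0.1, -0.8]
grip_width: 0.0226
finger_force: 59.0
```

drive_tool:
  plan:
    - {"x":-0.006,"y":0,"z":0,"rx":0,"ry":0,"rz":0,"fingers":1}
    - {"x":-0.013,"y":0,"z":0,"rx":0,"ry":0,"rz":0,"fingers":1}
    - {"x":-0.02,"y":0,"z":0,"rx":0,"ry":0,"rz":0,"fingers":1}
    - {"x":-0.027,"y":0,"z":0,"rx":0,"ry":0,"rz":0,"fingers":1}
    - {"x":-0.034,"y":0,"z":0,"rx":0,"ry":0,"rz":0,"fingers":1}
    - {"x":-0.041,"y":0,"z":0,"rx":0,"ry":0,"rz":0,"fingers":1}
    - {"x":-0.048,"y":0,"z":0,"rx":0,"ry":0,"rz":0,"fingers":1}
    - {"x":-0.054,"y":0,"z":0,"rx":0,"ry":0,"rz":0,"fingers":1}
    - {"x":-0.058,"y":0,"z":0,"rx":0,"ry":0,"rz":0,"fingers":1}
    - {"x":-0.06,"y":0,"z":0,"rx":0,"ry":0,"rz":0,"fingers":1}

```text
t: 11.87
tcp_pos: [0.4263, -0.2035, 0.0138]
orientation: [-0.001, 1.0, -0.0, -0.002]
wrist_force: [-0.4, 0.7, -0.6]
grip_width: 0.0223
finger_force: 59.0
```

Run:
```python
from h import *
s=arm.get_state();print(s['t'],s['tcp_pos'],s['wrist_force'])
im2,_=arm.snapshot('side');im,_=arm.snapshot('wrist')
save(np.vstack([im[:150],cv2.copyMakeBorder(cv2.resize(im2[100:240,130:315],None,fx=2.3,fy=2.3),0,0,0,512-int(round(185*2.3)),cv2.BORDER_CONSTANT)]),'j.png')
```

```text
11.8667 [ 0.42630177 -0.20346776  0.01383822] [-0.38001053  0.65331626 -0.60554303]
```

View pics/j.png

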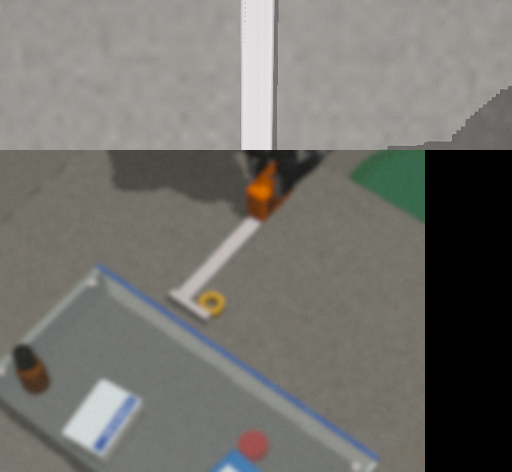

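The nut is fully out at (211,302) in the side crop, against the foot and in front of the blue strip, and the cap hasn't moved. Now I'll lower the last millimetre, let go and lift away.

drive_tool:
  plan:
    - {"x":0,"y":0,"z":0.001,"rx":0,"ry":0,"rz":0,"fingers":1}
    - {"x":0,"y":0,"z":0.0015,"rx":0,"ry":0,"rz":0,"fingers":1}
    - {"x":0,"y":0,"z":0.0015,"rx":0,"ry":0,"rz":0,"fingers":1}
    - {"x":0,"y":0,"z":0.0015,"rx":0,"ry":0,"rz":0,"fingers":0.4}
    - {"x":0,"y":0,"z":0.0015,"rx":0,"ry":0,"rz":0,"fingers":0}
    - {"x":0,"y":0,"z":0.0015,"rx":0,"ry":0,"rz":0,"fingers":-0.5}
    - {"x":0,"y":0,"z":0.0015,"rx":0,"ry":0,"rz":0,"fingers":-0.5}
    - {"x":0,"y":0,"z":0.0015,"rx":0,"ry":0,"rz":0,"fingers":-0.5}
    - {"x":0,"y":0,"z":0.0015,"rx":0,"ry":0,"rz":0,"fingers":-0.5}
    - {"x":0,"y":0,"z":0.0015,"rx":0,"ry":0,"rz":0,"fingers":-0.5}

```text
t: 12.8
tcp_pos: [0.4269, -0.2035, 0.0127]
orientation: [-0.001, 1.0, -0.0, -0.001]
wrist_force: [0.7, 0.8, -0.3]
grip_width: 0.064
finger_force: 0.0
```

drive_tool:
  plan:
    - {"x":0,"y":0,"z":-0.015,"rx":0,"ry":0,"rz":0,"fingers":-0.5}
    - {"x":0,"y":0,"z":-0.04,"rx":0,"ry":0,"rz":0,"fingers":-0.5}
    - {"x":0,"y":0,"z":-0.07,"rx":0,"ry":0,"rz":0,"fingers":-0.5}
    - {"x":0,"y":0,"z":-0.1,"rx":0,"ry":0,"rz":0,"fingers":-0.5}
    - {"x":0,"y":0,"z":-0.13,"rx":0,"ry":0,"rz":0,"fingers":-0.5}
    - {"x":0,"y":0,"z":-0.16,"rx":0,"ry":0,"rz":0,"fingers":-0.5}
    - {"x":0,"y":0,"z":-0.19,"rx":0,"ry":0,"rz":0,"fingers":-0.5}
    - {"x":0,"y":0,"z":-0.21,"rx":0,"ry":0,"rz":0,"fingers":-0.5}
    - {"x":0,"y":0,"z":-0.22,"rx":0,"ry":0,"rz":0,"fingers":-0.5}
    - {"x":0,"y":0,"z":-0.22,"rx":0,"ry":0,"rz":0,"fingers":-0.5}

```text
t: 13.63
tcp_pos: [0.4287, -0.2047, 0.1909]
orientation: [0.001, 1.0, -0.0, 0.0]
wrist_force: [-0.4, -0.9, -0.7]
grip_width: 0.0641
finger_force: 0.0
```

Run:
```python
from h import *
arm.snapshot('side');arm.snapshot('side')
s=arm.get_state();print(s['t'],s['tcp_pos'],s['grip_width'],s['wrist_force'])
im,d=arm.snapshot('wrist')
for n in ['nut','cap','probe','probe_foot']:
    for r in arm.pinpoint('wrist',n)[:2]: print(n,r['conf'],np.round(r['centre'],1),np.round(at_z('wrist',r['centre'],.008 if n=='probe_foot' else 0,s),4))
h=cv2.cvtColor(im,cv2.COLOR_RGB2HSV)
for lo,hi in [((3,150,120),(18,255,255)),((18,70,90),(32,255,255)),((110,150,90),(125,255,255))]:
    n,l,st,ce=cv2.connectedComponentsWithStats(cv2.inRange(h,lo,hi))
    i=1+np.argmax(st[1:,4]);print(st[i],ce[i],at_z('wrist',ce[i],.045 if lo[0]!=18 else .012,s))
```

```text
13.7333 [ 0.42695254 -0.20347021  0.18788864] 0.06415423001395164 [-1.19802474 -1.01136481 -0.26391079]
nut 0.96 [226.   27.2] [ 0.5647 -0.1747  0.    ]
nut 0.61 [257.9 166.4] [ 0.4287 -0.2054  0.    ]
probe 0.84 [257.  169.9] [ 0.425  -0.2044  0.    ]
probe_foot 0.57 [233.2  11. ] [ 0.5774 -0.1822  0.008 ]
probe_foot 0.42 [259.1 167.6] [ 0.4289 -0.2066  0.008 ]
[ 244  142   26   66 1322] [256.87291982 177.16187595] [ 0.42698076 -0.20423671  0.045     ]
[211  11  29  31 540] [225.07592593  25.18888889] [ 0.56399954 -0.17482404  0.012     ]Traceback (most recent call last):
  File "<stdin>", line 10, in <module>
    return _wrapfunc(a, 'argmax', axis=axis, out=out, **kwds)
    return bound(*args, **kwds)
ValueError: attempt to get argmax of an empty sequence
```

The nut is at (0.564, −0.175), so its back edge at x = 0.577 is 36 mm clear of the shelf edge at 0.613. The probe is lying flat and released, and the robot is clear of everything.

```bash
python3 -c "
from plant import arm
print(arm.hand_in())"
```

```text
the job is handed in; nothing more can be done
None
```

The brass nut is out on the worktop, its back edge about 36 mm in front of the shelf; the red cap looked unmoved after the drag, the probe was set down and released, and I handed the job in at about 14 s (no verdict came back).

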